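# Close the gear cover and start its captive screw

### The arm

A 6-joint arm with a two-finger parallel gripper is mounted at the origin on the work surface. World frame = base frame: x ahead of the robot, y to its left, z up, the work surface at z = 0. Lengths are in mm, angles in rad, forces in N, time in s.
With the tool pointing down it reaches from about 200 to 875 mm from the base axis. Payload 3.4 kg.
Tool frame: the origin (TCP) lies at the centre of the arm's flange, where the gripper is bolted on; the fingertips stand 199 mm ahead of it and the grasp point (between the pads) lies 180 mm ahead of it; x points along the fingers, z is the direction in which the jaws open and shut, and the axes are right-handed (so a half turn about x gives the same grasp; the last joint's range is limited). The gripper opens to 94 mm and grips with 3 to 60 N. Pads are 16 mm wide; open, the fingers measure 119 mm over their backs; the gripper's body (75 mm by 177 mm) begins 78 mm behind the grasp point.
Start: joints at [1.169, 0.276, 1.505, -0, 1.361, -0.121], TCP at [159.356, 552.494, 404.693] pointing down, gripper open.
Joint ranges: [-2.89, 2.89], [-0.75, 2.08], [0.22, 2.7], [-1.18, 4.32], [0.11, 2.71], [-2.7, 2.7]. Speed limits (rad/s): [2.57, 2.57, 3.14, 3.14, 3.14, 3.14].

### API

Orientations are given as a unit quaternion [x, y, z, w].
In Python, from rig import sense, read_camera, get_calibration, sign_off, search_frame, trace gives the robot as it stands.
- The arm moves only by the tool carry_out, never from a script. Its argument "deltas" is one flat list of numbers, 7 for each row, row after row: the finger opening in cm, from 0 to 9.4, then the shift along the tool's x, y, z in cm, then the turn, a rotation vector about the tool's x, y, z in rad. A call has 1 to 10 rows; each row is the pose to reach, as a shift and turn from the pose commanded when the call began, along the tool's axes at that moment; what a row does not reach only later rows make up. A row lasts 1/12 s, in which the tool goes at most 41.7 mm and 7.16 degrees, less where a joint would pass 70% of its speed; a pose out of reach is approached as far as the arm can. A call with a gripper value outside its range is refused whole. The fingers move at their own pace and stop on an object; "force" is the grip in N (left out, the last holds). Time passes only in rows, so rows that repeat a pose let the fingers close. It gives the time, the measured TCP pose, the force and the opening at its end, in the units of the state.
- sense(): the state, without advancing time (a new reading comes with each control period).
- read_camera(name): name is "side" or "top"; returns (picture, depth): 480x640x3 uint8, red, green, blue; 480x640 float32, mm along the optical axis (not along the pixel's ray), 0 where there is no reading.
- get_calibration(name): a dict with "mtx" (3x3 intrinsics, pixels), "rvec" (rotation vector, rad) and "tvec" (3), from world to camera coordinates, as OpenCV has them. Camera axes: x right, y down, z forward; pixel columns grow to the right and rows downward; lengths in mm; the calibration is good to about 2 mm. A picture is of the moment at which its call begins. get_calibration takes no time and is no camera call.
- sign_off(): hands the job in, once; it reports no verdict.
Trained networks look in the newest picture that a camera, given by its name, has taken for a name from the list of things; names that differ only in an ending like _2 or _b are one class to them, and where a whole thing is asked for, a point or a joint stands for the part that bears it (a point fixed in the world has none). Each returns a list of dicts, best first, with "score" (0 to 1); they miss things now and then, are a little off and sometimes report something else, mostly with a low value. They report only what shows in the picture. A call takes as long as a camera call.
- search_frame(camera, target): "xyz" ([x, y, z] in mm, in the coordinates of the camera as it stood for that picture, good to about 4 mm: the middle of the surface that is visible of it).
- trace(camera, target): "mask" (480x640 bool, what is visible of it).
The state is a dict: "t": time; "joint_positions": joint angles; "dq": joint speeds; "joint_efforts": joint torques, N m; "ee_pos": TCP position; "ee_rot": TCP orientation; "force": force on the tool from outside, world axes, zero at the start; "torque": the same for the moment, N m; "finger_gap": finger opening in mm.
Only numpy, scipy, OpenCV 4.12 (cv2) and the standard library are available. Lean on these libraries where they do the work, as an engineer would, in place of code of your own. Each camera call takes 0.05 s, during which the arm holds its last target. There are 200 camera calls.

### The job

Fold the lathe's gear cover all the way down onto its housing, so that the captive thumbscrew in it rests on the threaded boss. Turn the thumbscrew backward (anticlockwise seen from above) until it drops into the start of the thread, then forward (clockwise) one full turn from that drop. Do not tighten it further: finish while still gripping the screw's head, holding it started, and leave the chess pieces and scraper where they are.

Things in the scene. Friction and masses are not known exactly. Their poses are not given: they have to be found in the camera images.
- cover (a joint): angle (rad) of the gear cover: 0 = flat on its housing (hard stop), growing as the free edge lifts; starts 0.6 to 1.0. Aluminium plate 140 x 178 x 5 mm on a grey gear housing (140 x 130 x 110 mm high) with a polished collet chuck on one end. Stiff hinge: stays at any angle, folds with about 3 to 10 N on its free end. Closed, its top face is 115 mm above the table
- hinge (a point): middle of the cover's hinge axis, 100 mm above the table. Its frame turns with the cover: x along the hinge axis (towards the chuck end), -y along the plate to the free edge (175 mm away), z out of the plate's outer (upper) face, which lies 15 mm along z
- press_spot (a point): a good spot to press the cover shut: on its outer face, 135 mm from the hinge axis and 45 mm to the chuck side (+x) of the screw's axis; same axes as hinge
- head: thumbscrew's round fluted steel head, 33 mm across, 26 mm high; origin at its centre, z up the screw's axis, x towards a dark dimple on its top and the screw's one thread tooth. Captive in the cover 151 mm from the hinge axis: it only turns and slides along its axis. Resting on the boss's mouth, cover closed: centre 151 mm above the table, underside 23 mm above the cover
- spin (a joint): turn (rad) of the thumbscrew in the cover; growing = backward (anticlockwise from above), falling = forward; any number of turns; it stays where it is left (0.03 N m friction) and starts between -2.0 and -1.3
- stem (a joint): slide (m) of the screw along its axis, up positive, -0.0168 to 0.004: about 0 resting on the boss's mouth, cover closed, level while turned backward there. Past the thread's start it falls 7 mm by its weight (0.3 kg); gripped firmly, it falls only when loosened or pressed down. Turned forward from there it sinks 7 mm a turn (right-hand thread), with 2 mm axial play
- boss: round upright threaded boss, 36 mm across, 98 mm high, fixed against the housing straight below the screw of the closed cover; origin at the centre of its foot, z up, x towards where its inner thread starts at the mouth: the screw drops when the head's x axis, turning backward, has just passed the boss's x axis (by about 0 to 0.15 rad)
- pawn_a_mid (a point): centre of a white maple pawn, 32 mm across, 61 mm high, standing: a bystander beside the boss, to be left alone
- pawn_b_mid (a point): centre of the other white maple pawn, the same, behind the hinge: leave alone
- knight_mid (a point): half-way up a glossy ebonised knight, 38 mm across, 80 mm high, standing: leave alone
- scraper_mid (a point): middle of a lying scraper, 280 mm long with a blue handle: leave alone

How it is judged (in metres and radians):
On the way, in this order (a step that is already met when the one before it is completed fails the run):
1. the cover is folded fully down, with the screw resting on the boss's mouth (value of joint cover below 0.04 rad and value of joint stem above -0.0025 m), for 0.2 s.
2. turned backward, the screw has dropped into the start of the thread (value of joint cover below 0.05 rad and value of joint spin above -1 rad and value of joint stem below -0.0035 m and angle between the x axis of head and the x axis of boss, either way round below 0.9 rad), for 0.2 s.
At the end, for the whole second after the job is handed in: the cover is shut (within 0.05 rad), the screw stands one full turn (within 0.8 rad, about 45 degrees) forward of the thread's start after the drop, about 14 mm down (10 to 16 mm), still, and the fingers still grip its head with more than 2 N (value of joint cover below 0.05 rad and value of joint spin between -7.7 and -4.9 rad and angle between the x axis of head and the x axis of boss, either way round below 0.8 rad and value of joint stem between -0.016 and -0.01 m and contact force between the fingers and head above 2 N and angular speed of head below 0.2 rad/s); the arm keeps its last pose, push and grip.
It fails at once if a pawn, the knight or the scraper is shifted by more than 20 mm (distance of any of pawn_a_mid, pawn_b_mid, knight_mid, scraper_mid from where it was at the start of the episode above 0.02 m).
It also fails if it takes over 72 s, if anything falls off the work surface, if the arm or the gripper's body presses on something with over 40 N, if the wrist force passes 120 N, or if a joint passes its speed limit or range.

## Working session

There is one attempt and no reset: what is moved stays moved. The work goes in short steps, Python scripts to look and compute and a tool call to move; the robot and the scene stay as the last step left them, time stands still between calls to the robot, and variables do not carry over. Pictures are saved under pics/ and viewed, about 8 in all and at most 12, crops included, and the job is handed in when it is done.

Besides the shell and the picture viewer there is one more tool, called after "Request:" as name(argument=value, ...), one argument or row to a line, values as JSON. carry_out: Moves the arm, as the interface text tells. Its arguments: {"type":"object","properties":{"deltas":{"type":"array","items":{"type":"number"}},"force":{"type":"number"}},"required":["deltas"]}

```bash
ls; mkdir -p pics
cat > h.py <<'E'
import numpy as np, cv2
from scipy.spatial.transform import Rotation as R
from rig import *
def cal(c):
    k=get_calibration(c); return np.array(k["mtx"],float),cv2.Rodrigues(np.array(k["rvec"],float))[0],np.array(k["tvec"],float).ravel()
def c2w(c,p):
    K,r,t=cal(c); return (np.atleast_2d(p)-t)@r
def w2p(c,p):
    K,r,t=cal(c); q=(np.atleast_2d(p)@r.T+t)@K.T; return q[:,:2]/q[:,2:]
def cloud(c,d,m):
    K,r,t=cal(c); v,u=np.nonzero(m&(d>0)); z=d[v,u].astype(float)
    return c2w(c,np.c_[(u-K[0,2])/K[0,0]*z,(v-K[1,2])/K[1,1]*z,z])
def find(c,n,k=2):
    return [(round(f["score"],2),c2w(c,f["xyz"])[0].round(1)) for f in search_frame(c,n)[:k]]
def snap(c,fn):
    p,d=read_camera(c); cv2.imwrite("pics/"+fn,p[:,:,::-1]); return p,d
E
python3 - <<'E'
from h import *
for c in("side","top"):
    p,d=snap(c,c+"1.png"); K,r,t=cal(c); print(c,"campos",(-r.T@t).round(), r[2].round(2))
    np.save(c+"1.npy",d)
    for n in("head","boss","cover","hinge","press_spot","pawn_a_mid","knight_mid","scraper_mid"):
        print(n,find(c,n))
s=sense();print(s)
E
```

```text
pics
side campos [1157. -342.  691.] [-0.62  0.37 -0.7 ]
head [(0.53, array([548.5, -35.1, 254.6]))]
boss [(0.89, array([ 531.3, -128.3,   64.9]))]
cover []
hinge [(0.56, array([552.3, -32.6, 218.2]))]
press_spot [(0.97, array([555.4, -30.6, 210.7]))]
pawn_a_mid [(0.79, array([ 466.1, -207.1,   23.6]))]
knight_mid [(0.88, array([ 652.6, -243.7,   38.7]))]
scraper_mid [(0.9, array([ 499.2, -373.9,   15.1]))]
top campos [ 569.  -35. 1043.] [ 0.06 -0.01 -1.  ]
head [(0.81, array([539.6, -31.1, 257.1]))]
boss [(0.7, array([ 644. , -242.2,   59.4])), (0.63, array([ 517.9, -124. ,   99. ]))]
cover [(0.75, array([540.1, -19. , 198.4]))]
hinge [(0.72, array([542.7, -17.9, 198.6])), (0.46, array([583.9,  98.8,  21.5]))]
press_spot [(0.88, array([542.4, -20.7, 195.4]))]
pawn_a_mid [(0.72, array([ 463. , -204.6,   26.1])), (0.25, array([587.5, 102.5,  20.7]))]
knight_mid [(0.69, array([ 642.3, -240.2,   60.4]))]
scraper_mid [(0.96, array([ 481.5, -370.5,   18.2]))]
{'t': 0.9, 'joint_positions': array([ 1.16897050e+00,  2.75896192e-01,  1.50488938e+00, -1.51391721e-05,
        1.36071230e+00, -1.20969519e-01]), 'dq': array([ 0.00131116, -0.00018094, -0.00051577, -0.00173136, -0.00033249,
       -0.00159968]), 'joint_efforts': array([-2.36224078e-04, -4.04450476e+01, -2.37495571e+01,  7.02253310e-02,
        2.50248355e-02, -3.87614114e-05]), 'ee_pos': array([159.3753103 , 552.48869612, 404.69942543]), 'ee_rot': array([-0.4250832 ,  0.56502931,  0.42510767,  0.56509257]), 'force': array([-0.31473515, -1.06113558, -0.9175428 ]), 'torque': array([0.00901396, 0.04663775, 0.0433397 ]), 'finger_gap': 94.03346205135767}
```

```bash
python3 -c "
import cv2,numpy as np
a=cv2.imread('pics/side1.png');b=cv2.imread('pics/top1.png')
cv2.imwrite('pics/both1.png',np.hstack([cv2.resize(a[60:420,120:520],(400,360)),cv2.resize(b[60:420,120:520],(400,360))]))"
```

```text
(no output)
```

View pics/side1.png

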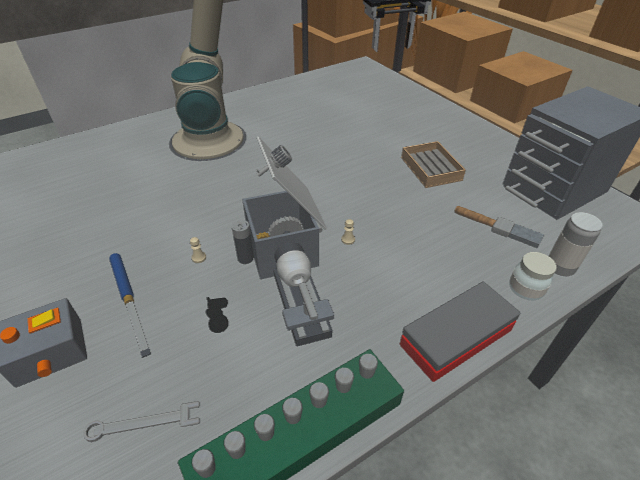

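View pics/top1.png

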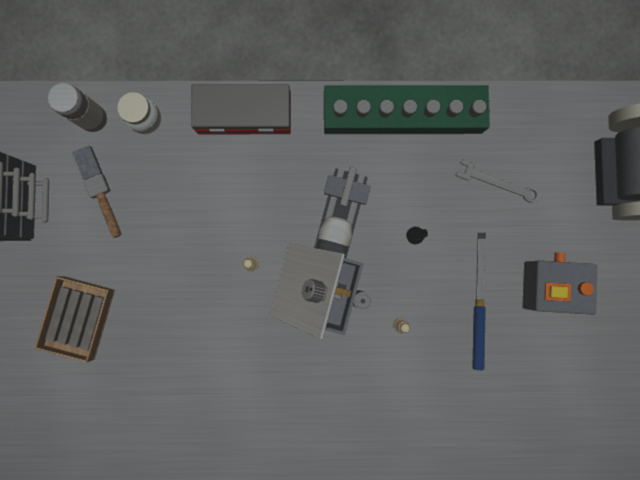

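The side view shows the cover raised at about (290,190), with the screw head at (282,156), the boss at (242,240) and pawn A at (197,250). The top view shows the head at (314,291), the boss mouth at (361,300), pawn A at (404,327), and the chuck toward +x. Next I'll measure the geometry.

Run:
```python
from h import *
res={}
for c in("top","side"):
    p,d=read_camera(c)
    f=trace(c,"press_spot")
    print(c,[(round(x["score"],2),x["mask"].sum()) for x in f])
    P=cloud(c,d,f[0]["mask"])
    best=None;rng=np.random.default_rng(0)
    for _ in range(400):
        a=P[rng.choice(len(P),3,False)];n=np.cross(a[1]-a[0],a[2]-a[0]);L=np.linalg.norm(n)
        if L<500: continue
        n/=L; i=np.abs((P-a[0])@n)<2.5
        if best is None or i.sum()>best.sum():best=i
    Q=P[best];m=Q.mean(0);n=np.linalg.svd(Q-m,full_matrices=False)[2][2];n*=np.sign(n[2])
    if c=="side" : print("plane side n",n,m,len(Q),len(P))
    ax=np.cross(n,[0,0,1]);ax/=np.linalg.norm(ax);ax*=np.sign(ax[0])
    fy=np.cross(n,ax) # hinge +y (n is z)
    ang=np.arccos(n[2])
    h0=m-15*n; s=(100-h0[2])/fy[2]; h0=h0+s*fy
    e=(Q-h0)@ax; g=-(Q-h0)@fy
    print("ang",ang,"ax",ax,"n",n,"ext",np.percentile(e,[.5,99.5]).round(1),np.percentile(g,[.5,99.5]).round(1))
    mid=np.percentile(e,[.5,99.5]).mean(); h=h0+mid*ax; print("hinge",h.round(1))
    yh=np.cross([0,0,1],ax); print("closed screw if centred",(h-151*yh).round(1))
    hm=trace(c,"head")
    if hm:
        H=cloud(c,d,hm[0]["mask"]); r=(H-h)@np.c_[ax,fy,n]; r=r[r[:,2]>25]
        print("head local: x",np.percentile(r[:,0],[2,50,98]).round(1),"y",np.percentile(r[:,1],[2,50,98]).round(1),"z",np.percentile(r[:,2],[2,50,98]).round(1))
    B=cloud(c,d,np.ones_like(d,bool)); q=B[(np.hypot(B[:,0]-518,B[:,1]+124)<30)&(np.abs(B[:,2]-98)<4)]
    print("boss top",len(q),q.min(0).round(1),q.max(0).round(1),q.mean(0).round(1))
    print("pawnA top",(lambda w:(len(w),w.mean(0).round(1)))(B[(np.hypot(B[:,0]-465,B[:,1]+206)<30)&(B[:,2]>52)&(B[:,2]<70)]))
    u,v=w2p(c,h-40*0)[0]; 
    cu=[314,291,361,300] if c=="top" else [282,156,242,228]
    cr=[cv2.resize(p[y-28:y+28,x-28:x+28,::-1],(380,380),interpolation=cv2.INTER_CUBIC) for x,y in (cu[:2],cu[2:])]
    res[c]=np.hstack(cr)
cv2.imwrite("pics/crops.png",cv2.resize(np.vstack([res["top"],res["side"]]),(600,600)))
```

```text
top [(0.73, np.int64(4744))]
ang 0.9847503310426017 ax [ 0.96465456 -0.26351769  0.        ] n [0.21954556 0.80368654 0.55307114] ext [-68.5  69.4] [ -1.6 175.6]
hinge [554.6  22.1 100. ]
closed screw if centred [ 514.8 -123.5  100. ]
head local: x [-16.3   0.1  15.9] y [-168.8 -161.1 -138.7] z [26.1 44.  48.6]
boss top 187 [ 497.4 -140.9   94. ] [539.1 -97.3 101.4] [ 513.7 -123.3   97.5]
pawnA top (75, array([ 459.1, -209.3,   57.2]))
side [(0.72, np.int64(1592)), (0.4, np.int64(295))]
plane side n [0.22711047 0.80112723 0.55372917] [560.71386003 -19.88638282 187.29165938] 1185 1587
ang 0.9839603001477257 ax [ 0.96208753 -0.27274089  0.        ] n [0.22711047 0.80112723 0.55372917] ext [-84.   53.8] [  1.7 176.3]
hinge [557.1  22.7 100. ]
closed screw if centred [ 515.9 -122.5  100. ]
head local: x [-10.9   9.5  15.9] y [-168.9 -159.6 -138. ] z [25.9 38.1 48. ]
boss top 151 [ 495.7 -139.8   94.1] [ 539.9 -100.8  101.7] [ 516.7 -123.7   97.6]
pawnA top (56, array([ 462. , -210.1,   57.6]))
```

View pics/crops.png

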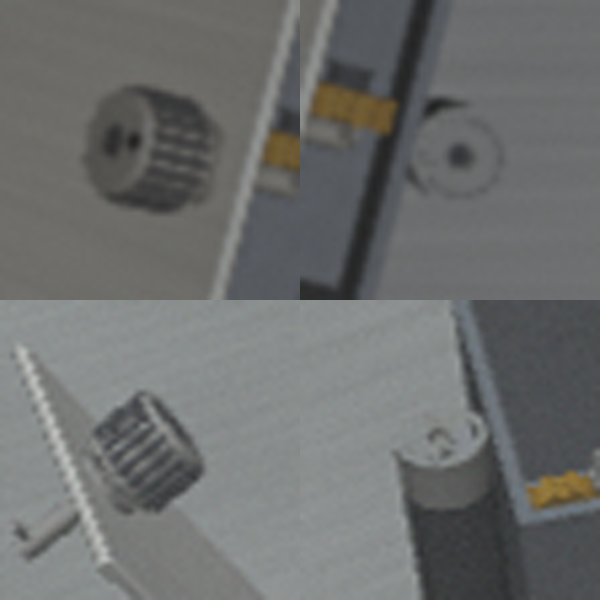

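Request:
carry_out(
  deltas=[0,-9.4,0,0,0,0,0,0,-9.4,0,0,0,0,0,0,-9.4,0,0,0,0,0,0,-9.4,-57.3,-44.9,0,0,0,0,-9.4,-57.3,-44.9,0,0,0,0,-9.4,-57.3,-44.9,0,0,0,0,-9.4,-57.3,-44.9,0,0,0,0,-9.4,-57.3,-44.9,0,0,0,0,-9.4,-57.3,-44.9,0,0,0,0,-9.4,-57.3,-44.9,0,0,0],
  force=20,
)

```text
t: 2.03
ee_pos: [330.6, 314.2, 498.9]
ee_rot: [-0.425, 0.565, 0.425, 0.565]
force: [-0.4, -0.7, -0.3]
finger_gap: 30.7
```

Request:
carry_out(
  deltas=[0,0,-34.2,-26.8,0,0,0,0,0,-34.2,-26.8,0,0,0,0,0,-34.2,-26.8,0,0,0,0,0,-34.2,-26.8,0,0,0,0,0,-34.2,-26.8,0,0,0,0,0,-34.2,-26.8,0,0,0,0,0,-34.2,-26.8,0,0,0,0,0,-34.2,-26.8,0,0,0,0,0,-34.2,-26.8,0,0,0,0,0,-34.2,-26.8,0,0,0],
)

```text
t: 2.87
ee_pos: [574.8, -23.8, 498.7]
ee_rot: [-0.425, 0.565, 0.425, 0.565]
force: [0.3, 0.4, -0.3]
finger_gap: -0.0
```

Request:
carry_out(
  deltas=[0,0,-4,-3.2,0,0,0,0,0,-4,-3.2,0,0,0,0,0,-4,-3.2,0,0,0],
)

```text
t: 3.12
ee_pos: [605.2, -66.4, 497.1]
ee_rot: [-0.424, 0.566, 0.424, 0.565]
force: [-1.4, 0.4, -0.0]
finger_gap: 0.4
```

Request:
carry_out(
  deltas=[0,0,2.6,2.2,0,0,0,0,0,2.6,2.2,0,0,0,0,3,2.6,2.2,0,0,0,0,5.7,2.6,2.2,0,0,0,0,5.7,2.6,2.2,0,0,0],
)

```text
t: 3.53
ee_pos: [582.2, -33.3, 437.3]
ee_rot: [-0.423, 0.567, 0.428, 0.562]
force: [-1.2, 0.5, -0.5]
finger_gap: 0.6
```

Request:
carry_out(
  deltas=[0,1.1,0,-0.8,0,0,0,0,1.7,0,-1.8,0,0,0,0,2.5,0,-3.0,0,0,0,0,3.4,0,-4.1,0,0,0,0,4.5,0,-5.1,0,0,0,0,5.6,0,-5.9,0,0,0,0,6.9,0,-6.7,0,0,0,0,8.1,0,-7.3,0,0,0,0,9.5,0,-7.8,0,0,0],
)

```text
t: 4.28
ee_pos: [562.7, -111.6, 349.2]
ee_rot: [-0.427, 0.565, 0.424, 0.565]
force: [-2.3, -3.2, 5.9]
finger_gap: 0.5
```

Request:
carry_out(
  deltas=[0,1.2,0,-0.3,0,0,0,0,2.2,0,-0.5,0,0,0,0,2.9,0,-0.5,0,0,0,0,3.2,0,-0.5,0,0,0,0,3.2,0,-0.5,0,0,0],
)

```text
t: 4.7
ee_pos: [561.7, -116.3, 315.9]
ee_rot: [-0.426, 0.565, 0.424, 0.565]
force: [-1.1, -1.7, 1.7]
finger_gap: 0.8
```

Request:
carry_out(
  deltas=[0,0.2,0,0,0,0,0,0,0.5,0,0,0,0,0,0,0.5,0,0,0,0,0,0,0.5,0,0,0,0,0,0,0.5,0,0,0,0,0],
)

```text
t: 5.12
ee_pos: [561.5, -116.0, 314.2]
ee_rot: [-0.427, 0.565, 0.423, 0.565]
force: [-5.1, -2.7, 20.8]
finger_gap: 0.5
```

Request:
carry_out(
  deltas=[0,-4,0,0,0,0,0,0,-8,0,0,0,0,0,0,-12,0,0,0,0,0,9.4,-12.5,15,0,0.125,0,0,9.4,-12.5,15,0,0.25,0,0,9.4,-12.5,15,0,0.375,0,0,9.4,-12.5,15,0,0.5,0,0,9.4,-12.5,15,0,0.625,0,0,9.4,-12.5,15,0,0.75,0,0,9.4,-12.5,15,0,0.875,0,0],
)

```text
t: 5.95
ee_pos: [416.6, -72.8, 435.5]
ee_rot: [-0.144, 0.692, 0.144, 0.693]
force: [-0.2, 1.0, 0.5]
finger_gap: 43.5
```

```bash
cat > look.py <<'E'
from h import *
import sys
def look(tag,view=True):
    o=[]
    for c in("top","side"):
        p,d=read_camera(c)
        B=cloud(c,d,np.ones_like(d,bool)); r=np.hypot(B[:,0]-515,B[:,1]+123)
        q=B[(r<26)&(B[:,2]>128)&(B[:,2]<180)]
        z=np.percentile(q[:,2],90) if len(q) else 0
        t=q[q[:,2]>z-4]
        print(c,"n",len(q),"head top z90 %.1f"%z,"c",((t.min(0)+t.max(0))/2).round(1) if len(t) else 0)
        a=np.array([555.5,22.4]);yh=np.array([.267,.964]);ax=np.array([.964,-.267])
        u=(B[:,:2]-a)@yh;e=(B[:,:2]-a)@ax
        k=B[(u<-20)&(u>-170)&(abs(e)<65)&(abs(e)>30)&(B[:,2]>105)&(B[:,2]<130)];uu=(k[:,:2]-a)@yh
        if len(k)>30: print(" cover slope %.3f z@-100 %.1f n%d"%(-np.polyfit(uu,k[:,2],1)[0],np.polyval(np.polyfit(uu+100,k[:,2],1),0),len(k)))
        u,v=w2p(c,[515,-123,160])[0].astype(int)
        o.append(cv2.resize(p[v-30:v+30,u-30:u+30,::-1],(400,400),interpolation=cv2.INTER_CUBIC))
    cv2.imwrite("pics/%s.png"%tag,np.hstack(o))
if __name__=="__main__":
    look(sys.argv[1]); s=sense(); print(s["t"],s["ee_pos"].round(1),s["joint_positions"].round(3),s["force"].round(1),s["finger_gap"])
E
python3 look.py c1
```

```text
top n 311 head top z90 165.5 c [ 515.5 -123.1  164.8]
 cover slope -0.000 z@-100 114.6 n2745
side n 317 head top z90 165.2 c [ 515.1 -123.7  164.5]
 cover slope 0.001 z@-100 115.5 n1444
6.05 [417.2 -73.  435.2] [-3.380e-01  2.500e-02  1.738e+00  1.000e-03  1.377e+00 -7.540e-01] [ 0.7 -1.   0.3] 51.69425151783097
```

View pics/c1.png

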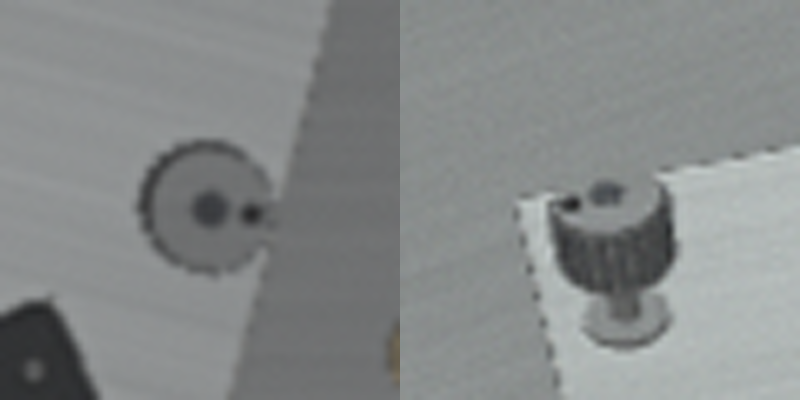

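The cover lies flat: slope is 0 and its top face is at z=115. The head's top is at z=165 and its axis at (515.3,-123.4). The dimple in the top crop, at (252,214) against a centre of (210,209), points to yaw of about -1.69, so spin is about -1.4.

Request:
carry_out(
  deltas=[9.4,0,-8.5,7.0,0.125,0,0,9.4,0,-8.5,7.0,0.25,0,0,9.4,0,-8.5,7.0,0.375,0,0,9.4,0,-8.5,7.0,0.5,0,0,9.4,0,-8.5,7.0,0.625,0,0,9.4,0,-8.5,7.0,0.75,0,0,9.4,0,-8.5,7.0,0.875,0,0,9.4,0,-8.5,7.0,1.0,0,0,9.4,0,-8.5,7.0,1.125,0,0,9.4,0,-8.5,7.0,1.25,0,0],
)

```text
t: 6.88
ee_pos: [516.1, -122.9, 434.6]
ee_rot: [0.288, 0.646, -0.287, 0.646]
force: [0.2, -0.1, 0.5]
finger_gap: 94.0
```

Request:
carry_out(
  deltas=[9.4,0,0,0,0.12,0,0,9.4,0,0,0,0.24,0,0,9.4,0,0,0,0.35,0,0,9.4,0,0,0,0.45,0,0,9.4,0,0,0,0.45,0,0,9.4,0,0,0,0.45,0,0],
)

```text
t: 7.38
ee_pos: [516.0, -122.9, 434.6]
ee_rot: [0.422, 0.567, -0.422, 0.567]
force: [0.0, 0.5, -0.3]
finger_gap: 94.0
```

```bash
cat > st.py <<'E'
from h import *
s=sense();M=R.from_quat(s["ee_rot"]).as_matrix()
print(round(s["t"],2),s["ee_pos"].round(1),"q",s["joint_positions"].round(3),"F",s["force"].round(1),"T",s["torque"].round(2),round(s["finger_gap"],1))
d=np.array([515.3,-123.4,334])-s["ee_pos"]
print("toolx",M[:,0].round(3),"to grasp cm (tool):",(M.T@d/10).round(2))
E
python3 st.py
```

```text
7.38 [ 516.  -122.9  434.6] q [-0.365  0.193  1.544  0.     1.405  0.915] F [ 0.   0.5 -0.3] T [-0.    0.15  0.04] 94.0
toolx [-0.     0.001 -1.   ] to grasp cm (tool): [10.06 -0.08  0.03]
```

Request:
carry_out(
  deltas=[9.4,4,-0.08,0.03,0,0,0,9.4,7,-0.08,0.03,0,0,0,9.4,10,-0.08,0.03,0,0,0,9.4,10,-0.08,0.03,0,0,0,4,10,-0.08,0.03,0,0,0,3,10,-0.08,0.03,0,0,0,2,10,-0.08,0.03,0,0,0,2,10,-0.08,0.03,0,0,0,2,10,-0.08,0.03,0,0,0,2,10,-0.08,0.03,0,0,0],
  force=15,
)

```text
t: 8.22
ee_pos: [515.4, -123.6, 335.7]
ee_rot: [0.424, 0.566, -0.423, 0.567]
force: [-0.1, -0.4, -0.6]
finger_gap: 57.5
```

```bash
python3 st.py
```

```text
8.22 [ 515.4 -123.6  335.7] q [-0.367  0.257  1.712  0.     1.171  0.918] F [-0.1 -0.4 -0.6] T [-0.05  0.18 -0.01] 57.5
toolx [ 0.002 -0.001 -1.   ] to grasp cm (tool): [ 0.17 -0.   -0.02]
```

Request:
carry_out(
  deltas=[2,0,0,0,0,0,0,2,0,0,0,0,0,0,2,0,0,0,0,0,0,2,0,0,0,0,0,0,2,0,0,0,0,0,0],
)

```text
t: 8.63
ee_pos: [514.9, -122.5, 334.7]
ee_rot: [0.425, 0.567, -0.423, 0.565]
force: [-0.9, 5.2, 1.8]
finger_gap: 32.5
```

Request:
carry_out(
  deltas=[2,0,0,0,-0.12,0,0,2,0,0,0,-0.24,0,0,2,0,0,0,-0.36,0,0,2,0,0,0,-0.48,0,0,2,0,0,0,-0.6,0,0,2,0,0,0,-0.72,0,0,2,0,0,0,-0.84,0,0,2,0,0,0,-0.96,0,0,2,0,0,0,-1.08,0,0,2,0,0,0,-1.2,0,0],
)

```text
t: 9.47
ee_pos: [515.3, -122.9, 334.7]
ee_rot: [0.029, 0.706, -0.027, 0.707]
force: [1.0, 4.0, 1.1]
finger_gap: 32.8
```

Request:
carry_out(
  deltas=[2,0,0,0,-0.1,0,0,2,0,0,0,-0.2,0,0,2,0,0,0,-0.3,0,0,2,0,0,0,-0.35,0,0,2,0,0,0,-0.35,0,0,2,0,0,0,-0.35,0,0],
)

```text
t: 9.97
ee_pos: [515.5, -122.9, 334.4]
ee_rot: [-0.092, 0.701, 0.093, 0.701]
force: [1.4, 5.2, -1.9]
finger_gap: 32.7
```

```bash
python3 st.py; python3 look.py c2
```

```text
9.97 [ 515.5 -122.9  334.4] q [-0.366  0.259  1.713  0.002  1.17  -0.63 ] F [ 1.4  5.2 -1.9] T [ 0.85 -0.3   0.05] 32.7
toolx [ 0.001  0.002 -1.   ] to grasp cm (tool): [ 0.04 -0.04 -0.03]
top n 0 head top z90 0.0 c 0
 cover slope 0.002 z@-100 114.6 n1738
side n 296 head top z90 174.1 c [ 517.8 -129.   175.1]
 cover slope 0.001 z@-100 115.5 n1406
10.0667 [ 515.5 -122.9  334.4] [-0.366  0.259  1.713  0.002  1.17  -0.63 ] [ 2.2  5.2 -1.3] 32.48339754152418
```

View pics/c2.png

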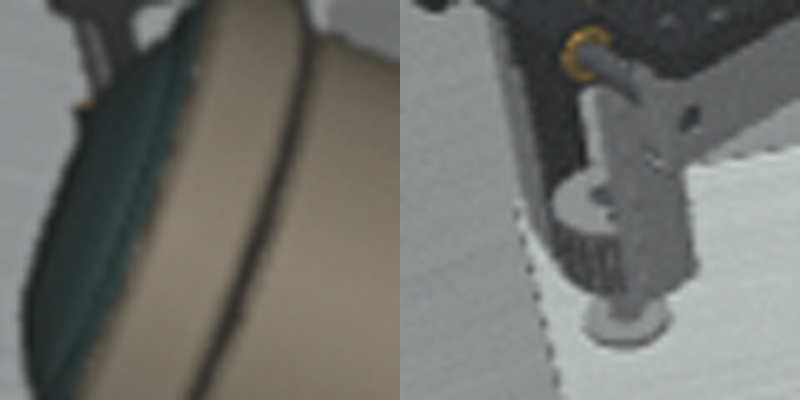

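The side crop shows the head still at its original height, with its top at about (590,195) and gripped. I'll loosen slightly so it can drop.

Request:
carry_out(
  deltas=[3.8,0,0,0,0,0,0,3.8,0,0,0,0,0,0,3.8,0,0,0,0,0,0,3.8,0,0,0,0,0,0],
)

```text
t: 10.4
ee_pos: [515.1, -124.0, 334.8]
ee_rot: [-0.094, 0.701, 0.093, 0.701]
force: [-0.2, -0.5, -0.3]
finger_gap: 38.0
```

```bash
cat > hz.py <<'E'
from h import *
p,d=read_camera("side")
for f in trace("side","head")[:1]:
    H=cloud("side",d,f["mask"]); print(round(f["score"],2),len(H),"z pct 50,90,98",np.percentile(H[:,2],[50,90,98]).round(1))
print(find("side","head"))
u,v=w2p("side",[515,-123,150])[0].astype(int)
cv2.imwrite("pics/hz_%d.png"%(sense()["t"]*100),cv2.resize(p[v-30:v+30,u-30:u+30,::-1],(400,400),interpolation=cv2.INTER_CUBIC))
E
python3 hz.py; python3 st.py; ls pics
```

```text
0.73 610 z pct 50,90,98 [40.  70.3 77.2]
[(0.7, array([ 516.3, -134.3,  162. ])), (0.57, array([ 499.6, -371.9,   18.8]))]
10.55 [ 515.1 -123.8  334.7] q [-0.367  0.258  1.713 -0.     1.17  -0.632] F [ 0.2 -0.7 -0.4] T [-0.08  0.03  0.01] 38.0
toolx [ 0. -0. -1.] to grasp cm (tool): [0.07 0.03 0.03]
both1.png
c1.png
c2.png
crops.png
hz_1055.png
side1.png
top1.png
```

Request:
carry_out(
  deltas=[2,0,0,0,0,0,0,2,0,0,0,0,0,0,2,0,0,0,0,0,0,2,0,0,0,-0.1,0,0,2,0,0,0,-0.17,0,0,2,0,0,0,-0.17,0,0,3.8,0,0,0,-0.17,0,0,3.8,0,0,0,-0.17,0,0,3.8,0,0,0,-0.17,0,0,3.8,0,0,0,-0.17,0,0],
)

```text
t: 11.38
ee_pos: [514.8, -123.6, 334.7]
ee_rot: [-0.152, 0.691, 0.152, 0.69]
force: [-0.4, -0.1, -0.4]
finger_gap: 37.9
```

```bash
cat > hz.py <<'E'
from h import *
p,d=read_camera("side")
print(find("side","head",1))
B=cloud("side",d,np.ones_like(d,bool)); w=B[:,:2]-[515.3,-123.4]
q=B[(np.hypot(*w.T)<18)&(w[:,1]<-3)&(B[:,2]>120)&(B[:,2]<190)]
print(np.histogram(q[:,2],np.arange(120,191,5)))
print("T",sense()["t"])
u,v=w2p("side",[515,-123,150])[0].astype(int)
cv2.imwrite("pics/hz_%d.png"%(sense()["t"]*100),cv2.resize(p[v-30:v+30,u-30:u+30,::-1],(400,400),interpolation=cv2.INTER_CUBIC))
E
python3 hz.py; python3 st.py; ls pics
```

```text
[(0.6, array([ 518.9, -128.1,  157.2]))]
(array([ 3,  0,  8, 19, 17, 19, 25, 55,  0,  0,  0,  0,  0,  0]), array([120, 125, 130, 135, 140, 145, 150, 155, 160, 165, 170, 175, 180,
       185, 190]))
T 11.4833
11.48 [ 515.  -123.6  334.7] q [-0.367  0.258  1.713 -0.     1.171 -0.801] F [-0.6 -0.7 -0.5] T [-0.03  0.04 -0.02] 37.9
toolx [-0. -0. -1.] to grasp cm (tool): [0.07 0.   0.04]
both1.png
c1.png
c2.png
crops.png
hz_1055.png
hz_1148.png
side1.png
top1.png
```

```bash
python3 -c "
import cv2,numpy as np
cv2.imwrite('pics/cmp.png',np.hstack([cv2.imread('pics/hz_1055.png'),cv2.imread('pics/hz_1148.png')]))"
```

```text
(no output)
```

View pics/cmp.png

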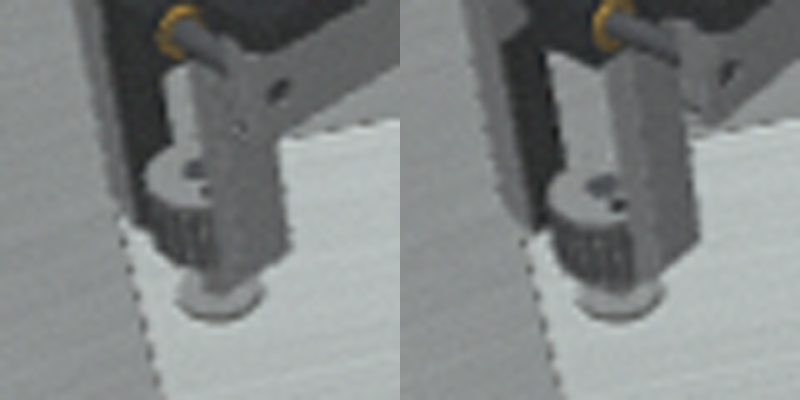

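The drop is confirmed: in the right panel the head sits about 7 mm lower than in the left, with its top at about 158 mm. I'll follow it down, regrip and turn forward.

Request:
carry_out(
  deltas=[3.8,0.6,0,0,0,0,0,3.8,0.6,0,0,0,0,0,2,0.6,0,0,0,0,0,2,0.6,0,0,0,0,0,2,0.6,0,0,0,0,0,2,0.6,0,0,0,0,0],
  force=15,
)

```text
t: 11.98
ee_pos: [515.7, -123.1, 328.5]
ee_rot: [-0.152, 0.69, 0.153, 0.691]
force: [3.6, 3.8, -4.0]
finger_gap: 32.9
```

Request:
carry_out(
  deltas=[2,0.014,0,0,0.12,0,0,2,0.028,0,0,0.24,0,0,2,0.042,0,0,0.36,0,0,2,0.056,0,0,0.48,0,0,2,0.07,0,0,0.6,0,0,2,0.084,0,0,0.72,0,0,2,0.098,0,0,0.84,0,0,2,0.112,0,0,0.96,0,0,2,0.126,0,0,1.08,0,0,2,0.14,0,0,1.2,0,0],
)

```text
t: 12.82
ee_pos: [514.8, -122.9, 327.2]
ee_rot: [0.266, 0.656, -0.265, 0.655]
force: [0.8, 3.5, -0.1]
finger_gap: 32.3
```

```bash
python3 st.py; python3 hz.py
```

```text
12.82 [ 514.8 -122.9  327.2] q [-3.660e-01  2.650e-01  1.724e+00  1.000e-03  1.154e+00  4.040e-01] F [ 0.8  3.5 -0.1] T [ 0.7  -0.06  0.01] 32.3
toolx [-0.001  0.002 -1.   ] to grasp cm (tool): [-0.68 -0.    0.07]
[(0.47, array([ 522.5, -118. ,  154.2]))]
(array([0, 0, 0, 1, 2, 1, 3, 1, 0, 1, 0, 0, 0, 0]), array([120, 125, 130, 135, 140, 145, 150, 155, 160, 165, 170, 175, 180,
       185, 190]))
T 12.9167
```

Request:
carry_out(
  deltas=[2,0.014,0,0,0.12,0,0,2,0.028,0,0,0.24,0,0,2,0.042,0,0,0.36,0,0,2,0.056,0,0,0.48,0,0,2,0.07,0,0,0.6,0,0,2,0.084,0,0,0.72,0,0,2,0.098,0,0,0.84,0,0,2,0.112,0,0,0.96,0,0,2,0.126,0,0,1.08,0,0,2,0.14,0,0,1.2,0,0],
)

```text
t: 13.75
ee_pos: [514.6, -122.0, 325.9]
ee_rot: [0.589, 0.393, -0.588, 0.39]
force: [0.3, 8.2, 1.1]
finger_gap: 32.7
```

Request:
carry_out(
  deltas=[2,0.014,0,0,0.12,0,0,2,0.028,0,0,0.24,0,0,2,0.042,0,0,0.36,0,0,2,0.056,0,0,0.48,0,0,2,0.07,0,0,0.6,0,0,2,0.084,0,0,0.72,0,0,2,0.084,0,0,0.75,0,0,2,0.084,0,0,0.75,0,0],
)

```text
t: 14.42
ee_pos: [515.0, -121.7, 325.0]
ee_rot: [0.691, 0.152, -0.691, 0.148]
force: [2.0, 9.7, -0.5]
finger_gap: 32.7
```

```bash
python3 st.py
```

```text
14.42 [ 515.  -121.7  325. ] q [-0.365  0.266  1.728  0.006  1.149  2.346] F [ 2.   9.7 -0.5] T [ 1.76 -0.34  0.  ] 32.7
toolx [-0.     0.006 -1.   ] to grasp cm (tool): [-0.9   0.17  0.04]
```

Request:
carry_out(
  deltas=[5,0,0,0,0,0,0,5,0,0,0,0,0,0,5,0,0,0,-0.12,0,0,5,0,0,0,-0.24,0,0,5,0,0,0,-0.36,0,0,5,0,0,0,-0.48,0,0,5,0,0,0,-0.6,0,0,5,0,0,0,-0.72,0,0,5,0,0,0,-0.84,0,0,5,0,0,0,-0.96,0,0],
)

```text
t: 15.25
ee_pos: [515.0, -124.4, 325.2]
ee_rot: [-0.541, -0.454, 0.543, -0.455]
force: [-1.0, -0.0, 0.5]
finger_gap: 49.4
```

Request:
carry_out(
  deltas=[5,0,0,0,-0.12,0,0,5,0,0,0,-0.24,0,0,5,0,0,0,-0.36,0,0,5,0,0,0,-0.48,0,0,5,0,0,0,-0.6,0,0,5,0,0,0,-0.72,0,0,5,0,0,0,-0.84,0,0,5,0,0,0,-0.96,0,0,5,0,0,0,-1.08,0,0,5,0,0,0,-1.2,0,0],
)

```text
t: 16.08
ee_pos: [515.0, -124.4, 325.2]
ee_rot: [0.19, 0.681, -0.192, 0.681]
force: [-0.4, -0.2, -0.8]
finger_gap: 50.4
```

Request:
carry_out(
  deltas=[5,0,0,0,-0.12,0,0,5,0,0,0,-0.24,0,0,5,0,0,0,-0.36,0,0,5,0,0,0,-0.48,0,0,5,0,0,0,-0.6,0,0,5,0,0,0,-0.72,0,0,5,0,0,0,-0.84,0,0,5,0,0,0,-0.96,0,0,5,0,0,0,-0.98,0,0,5,0,0,0,-0.98,0,0],
)

```text
t: 16.92
ee_pos: [515.1, -124.1, 325.2]
ee_rot: [-0.149, 0.691, 0.148, 0.691]
force: [-0.6, -0.6, -0.6]
finger_gap: 50.2
```

```bash
python3 st.py;python3 hz.py; ls pics
```

```text
16.92 [ 515.1 -124.1  325.2] q [-3.670e-01  2.670e-01  1.727e+00 -1.000e-03  1.148e+00 -7.910e-01] F [-0.6 -0.6 -0.6] T [-0.07  0.04 -0.07] 50.2
toolx [-0.    -0.001 -1.   ] to grasp cm (tool): [-0.88  0.05  0.05]
[(0.61, array([ 519.5, -124.8,  153.8]))]
(array([ 2,  1, 18, 18, 16, 22, 50, 14,  0,  0,  0,  0,  0,  0]), array([120, 125, 130, 135, 140, 145, 150, 155, 160, 165, 170, 175, 180,
       185, 190]))
T 17.0167
both1.png
c1.png
c2.png
cmp.png
crops.png
hz_1055.png
hz_1148.png
hz_1291.png
hz_1701.png
side1.png
top1.png
```

Request:
carry_out(
  deltas=[5,0,0.11,0.05,0,0,0,2,0,0.11,0.05,0,0,0,2,0,0.11,0.05,0,0,0,2,0,0.11,0.05,0,0,0,2,0,0.11,0.05,0,0,0,2,0,0.11,0.05,0,0,0],
)

```text
t: 17.52
ee_pos: [515.5, -122.2, 325.1]
ee_rot: [-0.149, 0.691, 0.149, 0.692]
force: [1.9, 1.3, -0.6]
finger_gap: 32.6
```

Request:
carry_out(
  deltas=[2,0.014,0,0,0.12,0,0,2,0.028,0,0,0.24,0,0,2,0.042,0,0,0.36,0,0,2,0.056,0,0,0.48,0,0,2,0.07,0,0,0.6,0,0,2,0.084,0,0,0.72,0,0,2,0.098,0,0,0.84,0,0,2,0.112,0,0,0.96,0,0,2,0.126,0,0,1.08,0,0,2,0.14,0,0,1.2,0,0],
)

```text
t: 18.35
ee_pos: [515.1, -122.1, 323.7]
ee_rot: [0.269, 0.654, -0.269, 0.654]
force: [0.2, 1.4, 1.3]
finger_gap: 32.9
```

Request:
carry_out(
  deltas=[2,0.014,0,0,0.12,0,0,2,0.028,0,0,0.24,0,0,2,0.042,0,0,0.36,0,0,2,0.056,0,0,0.48,0,0,2,0.07,0,0,0.6,0,0,2,0.084,0,0,0.72,0,0,2,0.098,0,0,0.84,0,0,2,0.112,0,0,0.96,0,0,2,0.126,0,0,1.08,0,0,2,0.14,0,0,1.2,0,0],
)

```text
t: 19.18
ee_pos: [515.0, -121.6, 322.3]
ee_rot: [0.592, 0.388, -0.591, 0.387]
force: [0.1, 2.6, 1.8]
finger_gap: 32.8
```

Request:
carry_out(
  deltas=[2,0.014,0,0,0.12,0,0,2,0.028,0,0,0.24,0,0,2,0.042,0,0,0.36,0,0,2,0.056,0,0,0.48,0,0,2,0.07,0,0,0.6,0,0,2,0.084,0,0,0.72,0,0,2,0.084,0,0,0.72,0,0,2,0.084,0,0,0.72,0,0],
)

```text
t: 19.85
ee_pos: [515.2, -121.5, 321.5]
ee_rot: [0.69, 0.158, -0.689, 0.157]
force: [0.7, 5.3, 1.8]
finger_gap: 32.5
```

```bash
python3 st.py; python3 hz.py; python3 look.py c3; ls pics|tail -3
```

```text
19.85 [ 515.2 -121.5  321.5] q [-0.364  0.27   1.733  0.003  1.14   2.327] F [0.7 5.3 1.8] T [ 1.08 -0.08 -0.06] 32.5
toolx [ 0.     0.003 -1.   ] to grasp cm (tool): [-1.25  0.17  0.07]
[(0.46, array([ 518.8, -132.4,  149.2]))]
(array([ 1, 12, 18, 21, 15, 32, 49, 10,  4,  6,  7,  5,  7,  9]), array([120, 125, 130, 135, 140, 145, 150, 155, 160, 165, 170, 175, 180,
       185, 190]))
T 19.95
top n 0 head top z90 0.0 c 0
 cover slope -0.001 z@-100 114.5 n1552
side n 410 head top z90 171.6 c [ 517.8 -130.7  173.7]
 cover slope 0.001 z@-100 115.5 n1367
20.05 [ 515.2 -121.5  321.5] [-0.364  0.27   1.733  0.003  1.139  2.328] [1.7 5.3 1.7] 32.59324802239146
hz_1995.png
side1.png
top1.png
```

View pics/hz_1995.png

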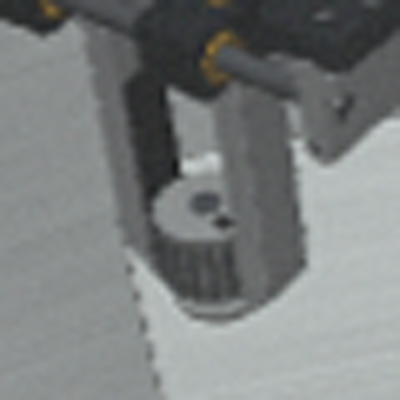

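Run:
```python
from h import *
p,d=read_camera("side")
B=cloud("side",d,np.ones_like(d,bool)); w=B[:,:2]-[515.3,-123]
q=B[(np.hypot(*w.T)<18)&(B[:,2]>140)&(B[:,2]<160)]
print(np.histogram(q[:,2],np.arange(140,161,1)))
for n in("pawn_a_mid","pawn_b_mid","knight_mid","scraper_mid"):print(n,find("side",n))
```

```text
(array([ 5,  3,  5,  4,  5,  3,  2,  7, 14, 20, 36, 33, 14,  4,  0,  0,  3,
        2,  1,  3]), array([140, 141, 142, 143, 144, 145, 146, 147, 148, 149, 150, 151, 152,
       153, 154, 155, 156, 157, 158, 159, 160]))
pawn_a_mid [(0.64, array([ 463.2, -206.6,   21.8]))]
pawn_b_mid [(0.76, array([591.7,  95.2,  21.5])), (0.75, array([ 524. , -129.1,  146.4]))]
knight_mid [(0.85, array([ 655.4, -243.9,   37.7]))]
scraper_mid [(0.78, array([ 501. , -374.6,   16.4]))]
```

The dimple at (222,220) is back where it was at the drop, the head is about 14 mm down and gripped, and the bystanders haven't moved.

```bash
python3 -c "
from rig import *
print(sign_off())"
```

```text
the job is handed in; nothing more can be done
None
```

The job is handed in. The cover is shut and the thumbscrew is one full turn into the thread, with the fingers still gripping its head. `sign_off` gave no verdict, so this rests on my own checks.

**What I did:**
- I pressed the cover shut.
- I turned the screw backward about 1.72 rad in two steps. It had not dropped after 1.55 rad, but dropped when I loosened the grip after another 0.17 rad.
- I then turned it forward 6.27 rad, with one regrip halfway.

**Last checks:**

| Check | Reading |
|---|---|
| Cover slope | about 0 in both views |
| Head's top height | about 165 mm at the start, 158 mm after the drop, 151 mm at the end (about 14 mm down) |
| Dimple on the head | same direction as at the drop, in the side picture |
| Grip | 15 N commanded, fingers stopped at 32.5 mm on the 33 mm head |
| Pawn A, knight, scraper | within about 4 mm of their first side-view positions, which is the measuring error |
| Pawn B | found where the first top view had something behind the hinge; I took no start reading of its own |

**Disagreements:**
- The first head-height reading while gripping picked up the finger (174 mm).
- The head trace in the side view was unreliable once, so I used depth points instead.
- About 5 N of sideways force remained on the grip at the end, from a roughly 1 mm centring error.

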